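# Clamp the food tote and hold its lid at the balance point

## Task

With the lid still shut, wind the handwheel clockwise until the blue jaw has pushed the grey tote firmly up against the fence, so that the tote stays clamped. Then grip the yellow bar of the tote's lid, swing the lid up to its balance point, straight up on its hinge so that it would fall neither shut nor open, and hold it still there without letting it go over backwards. The job finishes while holding: end with the fingers still gripping the lid's bar and the tote still clamped, and leave the cans and the jar standing where they are.

Things in the scene. Friction and masses are not known exactly. Their poses are not given: they have to be found in the camera images.
- fixture: aluminium clamping fixture fixed to the table, base plate 270 x 480 x 12 mm (its x, its y, up). Origin at table level under the plate, 5 mm from the plate's centre; its y points from the handwheel end to the fence end; its x runs along the fence, the jaw and the tote's long side. z up.
- fence: grey upright fixed plate 200 x 16 x 55 mm at the +y end of the fixture. Origin at the middle of its foot, on top of the base plate, at fixture y = +198 mm; its clamping face is 8 mm from there towards -y (fixture y = +190 mm).
- jaw: blue block 130 x 18 x 50 mm with a black sprung rubber pad, moved along fixture +y by the wheel; self-locking. Origin at the middle of the pad's free face (relaxed), at plate-top level: fixture y = -20 mm at wheel 0, +30 mm when the tote meets the fence, about +37 mm when firmly clamped. The pad gives 8 mm (2.5 N/mm, 22 N), then is rigid.
- wheel (a joint): handwheel angle, rad, 0 to 14.6, starts at 1.5 to 5; grows clockwise seen from above; a turn moves the jaw 30 mm. Firmly clamped at about 12. Flat wheel, black rim 132 mm across, its top 70 mm above the table. Needs about 4 N at the knob, 2 to 3 N more while pushing the tote, and goes hard once the tote is at the fence and the pad bottomed; 12 to 20 N is then plenty.
- wheel_axis (a point): point on the handwheel's vertical axis, 98.5 mm above the table, the height of the knob's middle; at fixture x = 0, y = -165 mm.
- wheel_knob (a point): red crank knob standing on the wheel 45 mm from its axis: upright cylinder 22 mm in diameter, 50 mm tall (70.5 to 120.5 mm above the table), which spins freely on its pin, so a grip on it need not turn with the wheel. The point is on its axis, 28 mm above its foot.
- tote: grey open plastic tote 240 x 160 x 110 mm (x, y, z), walls 5 mm, about 1.6 kg, some cans fixed inside, standing loose on the fixture's base plate (12 mm above the table) between jaw and fence. Origin at the centre of its underside; its long side (x) along the fence; it starts some mm away from the fence. The lid's hinge is along its +y (fence side) top edge.
- lid (a joint): angle of the tote's lid, rad: 0 shut (level), 1.571 straight up, which is its balance point, 2.3 fallen open over the fence. It has almost no friction: released short of upright it falls shut, past it it falls open.
- lid_panel: blue lid 240 x 160 x 8 mm, about 0.3 kg, with the yellow bar. Origin on the hinge line at the middle of the lid; when shut the lid reaches 160 mm towards its -y and the bar lies 205 mm from the hinge.
- lid_bar (a point): middle of the yellow grip bar: a round bar 12 mm in diameter, 120 mm free length between two arms, running along the lid's x (parallel to the hinge) 45 mm beyond the lid's free edge and in the lid's plane, 205 mm from the hinge line. 126 mm above the table when shut, 331 mm when the lid is upright. The round bar can turn between the fingers, so a downward pointing gripper can keep its orientation all the way.
- lid_hinge (a point): middle of the lid's hinge line, 126 mm above the table; at tote y = +80 mm.
- tall_can_mid (a point): bystander: upright tin can with green label, 66 mm in diameter, 100 mm tall; point half-way up. Leave alone.
- flat_can_mid (a point): bystander: low tin can with yellow label, 84 mm in diameter, 45 mm tall; point half-way up. Leave alone.
- jar_mid (a point): bystander: jar with red cap, 64 mm in diameter, 90 mm tall; point half-way up. Leave alone.

How it is judged:
By the outcome, as a careful person would: the job done as asked, in the order asked, and still so for the second after the job is handed in, while the arm keeps its last pose, push and grip.
It also fails if it takes over 70 s, if anything falls off the work surface, if the arm or the gripper's body presses on something with over 40 N, if the wrist force passes 120 N, or if a joint passes its speed limit or range.

## Robot

A 7-joint arm with a two-finger parallel gripper is mounted at the origin on the work surface. World frame = base frame: x ahead of the robot, y to its left, z up, the work surface at z = 0. Lengths are in m, angles in rad, forces in N, time in s.
With the tool pointing down it reaches from about 0.425 to 0.8 m from the base axis. Payload 8.3 kg.
Tool frame: the origin (TCP) lies midway between the tips of the shut fingers; the grasp point (between the pads) lies 19 mm behind it; z points along the fingers, y is the direction in which the jaws open and shut (so a half turn about z gives the same grasp; the last joint's range is limited). The gripper opens to 85 mm and grips with 20 to 120 N. Pads are 22 mm wide; open, the fingers measure 114 mm over their backs; the gripper's body (76 mm by 85 mm) begins 54 mm behind the grasp point. The pads swing forward as they close: fully open they stand 13 mm farther back than shut.
Start: joints at [1.161, 0.383, 0.016, 1.37, -0.006, 1.388, -0.046], TCP at [0.212, -0.588, 0.231] pointing down, gripper open.
Joint ranges: [-2.95, 2.95], [-0.25, 2.06], [-1.52, 1.56], [0.18, 2.33], [-1.44, 4.58], [0.02, 2.06], [-3.01, 3.01]. Speed limits (rad/s): [2.39, 2.39, 3.01, 3.01, 3.14, 3.14, 3.14].

## Interface

Orientations are given as a rotation vector (axis times angle).
In Python, from plant import r gives the robot as it stands.
- The arm moves only by the tool apply_moves, never from a script. Its argument "plan" is a list that holds one entry, the list of rows, each a list of 7 numbers: the turn, a rotation vector about the tool's x, y, z in degrees, then the shift along the tool's x, y, z in mm, then the closure, from 0 (fully open) to 1 (shut). A call has 1 to 8 rows; each row is the pose to reach, as a shift and turn from the pose commanded when the call began, along the tool's axes at that moment; what a row does not reach only later rows make up. A row lasts 1/10 s, in which the tool goes at most 50 mm and 8.59 degrees, less where a joint would pass 70% of its speed; a pose out of reach is approached as far as the arm can. A call with a gripper value outside its range is refused whole. The fingers move at their own pace and stop on an object; "newtons" is the grip in N (left out, the last holds). Time passes only in rows, so rows that repeat a pose let the fingers close. It gives the time, the measured TCP pose, the force and the opening at its end, in the units of the state.
- r.read_state(): the state, without advancing time (a new reading comes with each control period).
- r.capture(name): name is "scene" or "top" or "wrist"; returns the picture (384x512x3 uint8, blue, green, red); there is no depth.
- r.camera_model(name): a dict with "fov_y" (degrees; the focal length in pixels is half the picture's height over the tangent of half this angle, whatever the lens; pixels are square), "cx", "cy" (the principal point, pixels), "camera_from_world" (4x4, takes a point from world to camera coordinates). Camera axes: x right, y down, z forward; pixel columns grow to the right and rows downward; lengths in m; the calibration is good to about 2 mm. A picture is of the moment at which its call begins: read the wrist's pose just before it. camera_model takes no time and is no camera call; for the wrist camera it gives the pose at the moment of the call.
- r.close_job(): hands the job in, once; it reports no verdict.
The state is a dict: "time": time; "joint_positions": joint angles; "qvel": joint speeds; "tau": joint torques, N m; "eef_pos": TCP position; "tcp_rot": TCP orientation; "ft_force": force on the tool from outside, world axes, zero at the start; "ft_torque": the same for the moment, N m; "finger_gap": finger opening in m.
Only numpy, scipy, OpenCV 4.12 (cv2) and the standard library are available. Lean on these libraries where they do the work, as an engineer would, in place of code of your own. Each camera call takes 0.05 s, during which the arm holds its last target.

## Working session

There is one attempt and no reset: what is moved stays moved. The work goes in short steps, Python scripts to look and compute and a tool call to move; the robot and the scene stay as the last step left them, time stands still between calls to the robot, and variables do not carry over. Pictures are saved under pics/ and viewed, and the job is handed in when it is done.

Besides the shell and the picture viewer there is one more tool, called after "Call:" as name(argument=value, ...), one argument or row to a line, values as JSON. apply_moves: Moves the arm, as the interface text tells. Its arguments: {"type":"object","properties":{"plan":{"type":"array"},"newtons":{"type":"number"}},"required":["plan"]}

```bash
ls; mkdir -p pics
python3 - <<'E'
from plant import r
import cv2
print(r.read_state())
for n in ("scene","top","wrist"):
    m=r.camera_model(n); print(n,m)
    cv2.imwrite(f"pics/{n}0.png",r.capture(n))
E
```

```text
pics
{'time': 0.0, 'joint_positions': array([ 1.16112652,  0.38424361,  0.01636428,  1.37118317, -0.00633275,
        1.3882008 , -0.04652326]), 'qvel': array([-1.47969608e-05, -2.67529906e-03, -2.03241128e-03, -7.96366080e-04,
        1.56220658e-03,  3.29478091e-05,  3.55072242e-04]), 'tau': array([-2.29944499e-04, -6.27604079e+01,  8.43838882e-01, -3.71826661e+01,
        1.63878832e-02,  1.42162779e-02, -5.24564405e-05]), 'eef_pos': array([ 0.21228716, -0.58729354,  0.23026224]), 'tcp_rot': array([-3.09254965e+00, -5.41709026e-01,  5.40165665e-04]), 'ft_force': array([-0.05515522,  0.62772677, -0.01282084]), 'ft_torque': array([ 0.06205711, -0.05846317, -0.00072325]), 'finger_gap': 0.08530635305401293}
scene {'fov_y': 57.30041566852836, 'cx': 257.1430404725155, 'cy': 191.3040852441247, 'camera_from_world': array([[ 0.23298123,  0.97246752, -0.00516413, -0.16107999],
       [ 0.6427512 , -0.15796934, -0.74961095, -0.31248673],
       [-0.72978808,  0.17132603, -0.66185856,  1.57799184],
       [ 0.        ,  0.        ,  0.        ,  1.        ]])}
top {'fov_y': 53.641994719246355, 'cx': 264.3222676481017, 'cy': 190.54262619952812, 'camera_from_world': array([[-0.0079515 , -0.99996626,  0.00206393,  0.05499129],
       [-0.98911884,  0.00756199, -0.14692425,  0.65687674],
       [ 0.14690369, -0.00320974, -0.98914559,  1.19050114],
       [ 0.        ,  0.        ,  0.        ,  1.        ]])}
wrist {'fov_y': 59.8570090285786, 'cx': 258.5599941071679, 'cy': 187.68966843604667, 'camera_from_world': array([[ 0.3404734 , -0.94025142, -0.00226705, -0.62408851],
       [-0.90275958, -0.32756946,  0.27878916, -0.03603194],
       [-0.26287452, -0.09287369, -0.96034966,  0.37836381],
       [ 0.        ,  0.        ,  0.        ,  1.        ]])}
```

View pics/scene0.png

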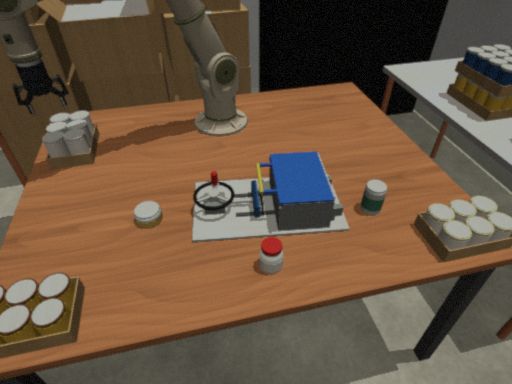

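View pics/top0.png

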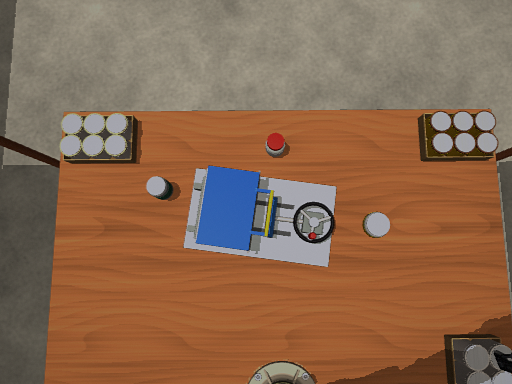

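View pics/wrist0.png

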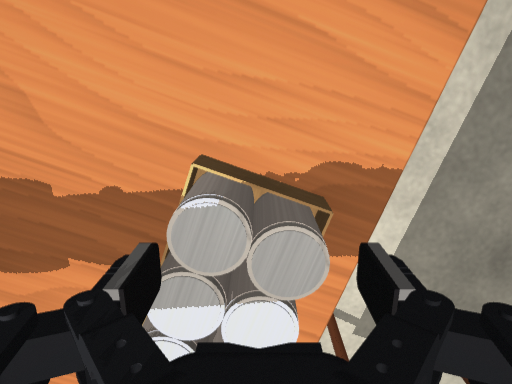

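The overview shows the wheel near (313,222) in the top view, the knob at (312,236), and the bar around x=270. Next I'll zoom in on the top picture.

```bash
python3 - <<'E'
import cv2
a=cv2.imread("pics/top0.png")[150:280,140:400]
cv2.imwrite("pics/top0z.png",cv2.resize(a,None,fx=3,fy=3,interpolation=cv2.INTER_CUBIC))
a=cv2.imread("pics/scene0.png")[140:250,180:400]
cv2.imwrite("pics/scene0z.png",cv2.resize(a,None,fx=3.5,fy=3.5,interpolation=cv2.INTER_CUBIC))
E
cat > h.py <<'E'
import numpy as np, cv2
from scipy.optimize import least_squares
from scipy.spatial.transform import Rotation as R
from plant import r
def cam(n):
    m=r.camera_model(n); return m
def ray(m,u,v):
    f=192/np.tan(np.radians(m["fov_y"])/2); T=m["camera_from_world"]
    d=T[:3,:3].T@np.array([(u-m["cx"])/f,(v-m["cy"])/f,1]); c=-T[:3,:3].T@T[:3,3]
    return c,d
def atz(m,u,v,z):
    c,d=ray(m,u,v); return c+d*(z-c[2])/d[2]
def proj(m,p):
    f=192/np.tan(np.radians(m["fov_y"])/2); T=m["camera_from_world"]
    q=T[:3,:3]@np.asarray(p)+T[:3,3]; return np.array([m["cx"]+f*q[0]/q[2],m["cy"]+f*q[1]/q[2]])
E
```

```text
(no output)
```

View pics/top0z.png

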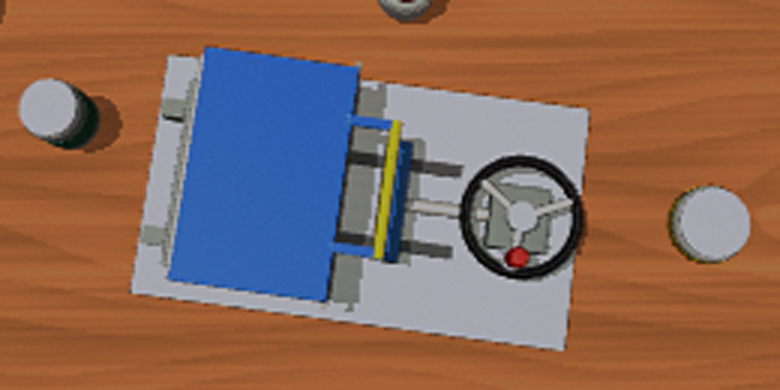

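View pics/scene0z.png

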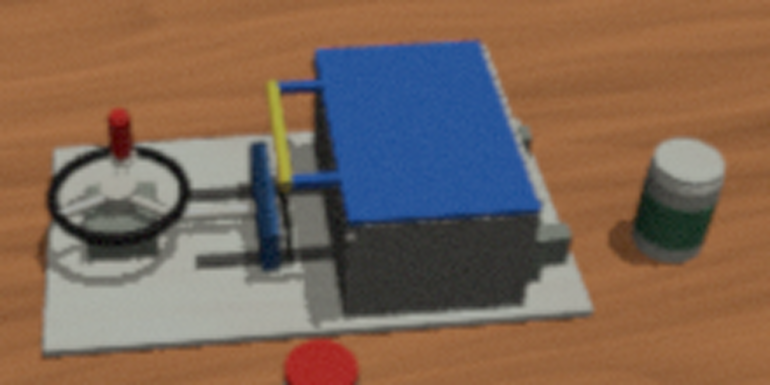

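Run:
```python
from h import *
m=cam("top")
Z=lambda x,y,z: atz(m,140+(x+.5)/3-.5,150+(y+.5)/3-.5,z)[:3]
pl=np.array([Z(*p,.012) for p in [(168,54),(589,108),(565,350),(133,292)]]); print(pl.round(4), np.linalg.norm(pl-np.roll(pl,-1,0),axis=1))
c=pl.mean(0); y=(pl[0]+pl[3]-pl[1]-pl[2]); print("centre",c,"ydir",np.degrees(np.arctan2(y[1],y[0])))
rim=Z(522,217,.067); print("axis",rim)
k=Z(517,257,.1205);print("knob",k, np.linalg.norm((k-rim)[:2]))
b=np.array([Z(397,122,.130),Z(379,258,.130)]);print("bar",b,b.mean(0),np.linalg.norm(b[0]-b[1]),np.degrees(np.arctan2(*(b[0]-b[1])[1::-1])))
l=np.array([Z(*p,.130) for p in [(205,46),(360,66),(328,302),(168,280)]]);print("lid",l.round(4),np.linalg.norm(l-np.roll(l,-1,0),axis=1)); y=l[0]+l[3]-l[1]-l[2]; print(np.degrees(np.arctan2(y[1],y[0])), "hinge",(l[0]+l[3])/2)
yd=(l[0]+l[3]-l[1]-l[2]);
a=(k-rim)[:2]; print("knob ang",np.degrees(np.arctan2(a[1],a[0])))
s=cam("scene")
S=lambda x,y,z: atz(s,180+(x+.5)/3.5-.5,140+(y+.5)/3.5-.5,z)
print("scene knob top",S(119,115,.1205),"rim",S(119,193,.067)); b=np.array([S(273,84,.128),S(286,184,.128)]);print("bar",b,b.mean(0))
```

```text
[[ 0.7428  0.2818  0.012 ]
 [ 0.6775 -0.1917  0.012 ]
 [ 0.411  -0.1561  0.012 ]
 [ 0.4772  0.3151  0.012 ]] [0.47801006 0.2688052  0.47586854 0.26774436]
centre [0.57712862 0.06226651 0.012     ] ydir 82.07240321906467
axis [ 0.55236427 -0.10593563  0.067     ]
knob [ 0.50879758 -0.09273374  0.1205    ] 0.045523022600134126
bar [[0.64564161 0.0267412  0.13      ]
 [0.50861692 0.04619592 0.13      ]] [0.57712927 0.03646856 0.13      ] 0.13839888799458058 -8.080829452273866
lid [[0.7259 0.2227 0.13  ]
 [0.7038 0.0639 0.13  ]
 [0.4657 0.0972 0.13  ]
 [0.4885 0.2562 0.13  ]] [0.16028073 0.24047416 0.16067825 0.23972104]
81.947871493877 hinge [0.60722528 0.23944846 0.13      ]
knob ang 163.14176816560848
scene knob top [ 0.5104908  -0.09718946  0.1205    ] rim [ 0.55481945 -0.10824204  0.067     ]
bar [[0.50839669 0.04617277 0.128     ]
 [0.64556235 0.02431372 0.128     ]] [0.57697952 0.03524324 0.128     ]
```

```bash
cat >> h.py <<'E'
def plan(target, yaw_y=None):
    """shift in tool axes (mm) of commanded TCP to world target; turn about z (deg) to put tool y at world angle yaw_y, pointing straight down"""
    s=r.read_state(); Rm=R.from_rotvec(s["tcp_rot"]).as_matrix()
    sh=Rm.T@(np.array(target)-s["eef_pos"])*1000
    y=np.radians(yaw_y) if yaw_y is not None else np.arctan2(Rm[1,1],Rm[0,1])
    z=np.array([0,0,-1.]); yy=np.array([np.cos(y),np.sin(y),0]); xx=np.cross(yy,z)
    T=np.array([xx,yy,z]).T
    return R.from_matrix(Rm.T@T).as_rotvec(degrees=True).round(2), sh.round(1)
E
python3 - <<'E'
from h import *
s=r.read_state(); Rm=R.from_rotvec(s["tcp_rot"]).as_matrix(); print(Rm.round(3))
print(plan([.510,-.095,.231],82)); print(plan([.510,-.095,.231],-98))
print(plan([.510,-.095,.231],90-16.5-180))
E
```

```text
[[ 0.94   0.34  -0.   ]
 [ 0.34  -0.94   0.001]
 [ 0.    -0.001 -1.   ]]
(array([-3.0000e-02, -1.1000e-01, -1.5212e+02]), array([ 4.473e+02, -3.619e+02,  1.000e-01]))
(array([-8.000e-02,  2.000e-02,  2.788e+01]), array([ 4.473e+02, -3.619e+02,  1.000e-01]))
(array([-8.000e-02,  3.000e-02,  3.638e+01]), array([ 4.473e+02, -3.619e+02,  1.000e-01]))
```

Call:
apply_moves(
  plan=[
    [[0,0,4,40,-32,0,0],[0,0,8,80,-65,0,0],[0,0,12,118,-95,0,0],[0,0,16,156,-126,0,0],[0,0,20,194,-157,0,0],[0,0,24,232,-188,0,0],[0,0,28,270,-218,0,0],[0,0,28,308,-249,0,0]],
  ],
)

```text
time: 0.95
eef_pos: [0.418, -0.2471, 0.2313]
tcp_rot: [3.133, -0.227, 0.0]
ft_force: [0.6, 0.1, -1.1]
finger_gap: 0.0853
```

Run:
```python
from h import *
print(r.read_state()); print(plan([.510,-.095,.2],-98))
```

```text
{'time': 0.95, 'joint_positions': array([ 0.66698827,  0.09213687, -0.21252396,  1.73172787,  0.02020262,
        1.31970576, -1.26506737]), 'qvel': array([-0.58527786, -0.01736263, -0.45272315,  0.02534622,  0.03695733,
       -0.00366309, -0.97286549]), 'tau': array([  3.87950867, -44.04897451,   0.95373485, -35.70700049,
        -0.09479717,   0.37814246,   1.07881475]), 'eef_pos': array([ 0.41799665, -0.24708311,  0.23131996]), 'tcp_rot': array([ 3.13318754e+00, -2.26913119e-01,  9.90079412e-05]), 'ft_force': array([ 0.64101727,  0.12949208, -1.14050267]), 'ft_torque': array([-0.07792166, -0.02768155,  0.02195921]), 'finger_gap': 0.08530576675057357}
(array([ 0.01, -0.  , -0.28]), array([  69.1, -163.8,   31.3]))
```

Call:
apply_moves(
  plan=[
    [[0,0,0,17,-40,8,0.2],[0,0,0,34,-80,16,0.2],[0,0,0,52,-122,24,0.2],[0,0,0,65,-154,30,0.2],[0,0,0,69,-164,31,0.2],[0,0,0,69,-164,31,0.2]],
  ],
)

```text
time: 1.55
eef_pos: [0.5093, -0.0944, 0.1998]
tcp_rot: [-3.133, 0.217, 0.001]
ft_force: [0.3, -0.7, 0.1]
finger_gap: 0.068
```

Run:
```python
from h import *
print(r.read_state()["joint_positions"],r.read_state()["finger_gap"]); print(plan([.510,-.095,.086],-98))
m=cam("wrist"); cv2.imwrite("pics/w1.png",r.capture("wrist"));print(proj(m,[.51,-.095,.1205]),proj(m,[.5535,-.1065,.067]))
```

```text
[ 0.43865258  0.19347668 -0.36094365  1.69587469  0.0703698   1.2660415
 -1.64628128] 0.06795546375205719
(array([-0.04,  0.05,  0.08]), array([  0.9,   0.6, 113.8]))
[259.61811118 196.15580336] [266.24074314 123.64779624]
```

View pics/w1.png

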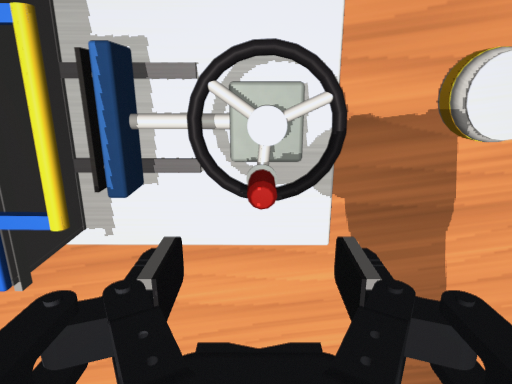

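Call:
apply_moves(
  newtons=60,
  plan=[
    [[0,0,0,1,1,40,0.2],[0,0,0,1,1,80,0.3],[0,0,0,1,1,108,0.4],[0,0,0,1,1,114,0.4],[0,0,0,1,1,114,1],[0,0,0,1,1,114,1],[0,0,0,1,1,114,1],[0,0,0,1,1,114,1]],
  ],
)

```text
time: 2.4
eef_pos: [0.5109, -0.0981, 0.0883]
tcp_rot: [3.133, -0.223, 0.005]
ft_force: [-2.8, -1.3, 7.0]
finger_gap: 0.0201
```

Run:
```python
from h import *
s=r.read_state();print(s)
```

```text
{'time': 2.4, 'joint_positions': array([ 0.42662002,  0.30212241, -0.3505857 ,  1.8307383 ,  0.1208406 ,
        1.02625923, -1.68484444]), 'qvel': array([-0.0018089 ,  0.00082873,  0.0008998 , -0.0007449 ,  0.00056348,
       -0.0010388 , -0.00123457]), 'tau': array([-5.59894200e-01, -4.73951876e+01, -3.59461717e+00, -3.06893814e+01,
       -2.39539146e-01, -8.49052202e-01,  1.32549906e-02]), 'eef_pos': array([ 0.51092688, -0.09806122,  0.08829058]), 'tcp_rot': array([ 3.13266167, -0.22321066,  0.00480105]), 'ft_force': array([-2.81319666, -1.25345048,  7.04319685]), 'ft_torque': array([-0.14749539,  0.52785906, -0.04543399]), 'finger_gap': 0.020082920821917916}
```

Call:
apply_moves(
  plan=[
    [[0,0,0,3,-11.5,-1,1],[0,0,0,9,-21.5,-2,1],[0,0,0,17,-30,-2,1],[0,0,0,27,-36,-2,1],[0,0,0,38.5,-39,-2,1],[0,0,0,50,-39,-2,1],[0,0,0,61.5,-36,-2,1],[0,0,0,72,-30.5,-2,1]],
  ],
)

```text
time: 3.2
eef_pos: [0.5857, -0.0742, 0.0884]
tcp_rot: [-3.131, 0.217, 0.001]
ft_force: [-1.6, 5.1, -2.8]
finger_gap: 0.0204
```

```bash
cat >> h.py <<'E'
AX=np.array([.5535,-.1065])
def kn():
    s=r.read_state(); d=s["eef_pos"][:2]-AX; a=np.radians(82); fy=d@[np.cos(a),np.sin(a)]; fx=d@[np.sin(a),-np.cos(a)]
    print("t",s["time"],"fx,fy mm",(fx*1e3).round(1),(fy*1e3).round(1),"r",(np.hypot(fx,fy)*1e3).round(1),"phi",np.degrees(np.arctan2(fy,fx)).round(1),"z",s["eef_pos"][2].round(4))
    f=s["ft_force"]; print("F fix",(f[:2]@[np.sin(a),-np.cos(a)]).round(1),(f[:2]@[np.cos(a),np.sin(a)]).round(1),f[2].round(1),"gap",s["finger_gap"].round(4),"j",s["joint_positions"].round(2), "rot",R.from_rotvec(s["tcp_rot"]).as_matrix().round(3).tolist())
E
python3 -c "
from h import *
kn()"
```

```text
t 3.2 fx,fy mm 27.4 36.5 r 45.6 phi 53.1 z 0.0884Traceback (most recent call last):
  File "<string>", line 3, in <module>
    kn()
    ~~^^
  File "h.py", line 28, in kn
    f=s["ft_force"]; print("F fix",(f[:2]@[np.sin(a),-np.cos(a)]).round(1),(f[:2]@[np.cos(a),np.sin(a)]).round(1),f[2].round(1),"gap",s["finger_gap"].round(4),"j",s["joint_positions"].round(2), "rot",R.from_rotvec(s["tcp_rot"]).as_matrix().round(3).tolist())
                                                                                                                                      ^^^^^^^^^^^^^^^^^^^^^
AttributeError: 'float' object has no attribute 'round'
```

Call:
apply_moves(
  plan=[
    [[0,0,0,10,10,0,1],[0,0,0,16,22.5,0,1],[0,0,0,18,36.5,0,1],[0,0,0,15.5,50.5,0,1],[0,0,0,9,63,0,1],[0,0,0,-1.5,73,0,1],[0,0,0,-14,79,0,1],[0,0,0,-28,81,0,1]],
  ],
)

```text
time: 4.0
eef_pos: [0.5464, -0.1515, 0.0885]
tcp_rot: [-3.131, 0.22, -0.002]
ft_force: [6.3, 12.7, -7.0]
finger_gap: 0.0204
```

```bash
sed -i 's/s\["finger_gap"\].round(4)/round(s["finger_gap"],4)/' h.py
python3 -c "
from h import *
kn()
cv2.imwrite('pics/t2.png',cv2.resize(r.capture('top')[150:280,140:400],None,fx=3,fy=3,interpolation=2))
cv2.imwrite('pics/s2.png',cv2.resize(r.capture('scene')[140:250,180:400],None,fx=3.5,fy=3.5,interpolation=2))"
```

```text
t 4.0 fx,fy mm -0.8 -45.5 r 45.5 phi -91.0 z 0.0885
F fix 4.5 13.4 -7.0 gap 0.0204 j [ 0.48  0.39 -0.33  1.71  0.14  1.06 -1.6 ] rot [[0.99, -0.14, 0.002], [-0.14, -0.99, 0.003], [0.001, -0.003, -1.0]]
```

View pics/t2.png

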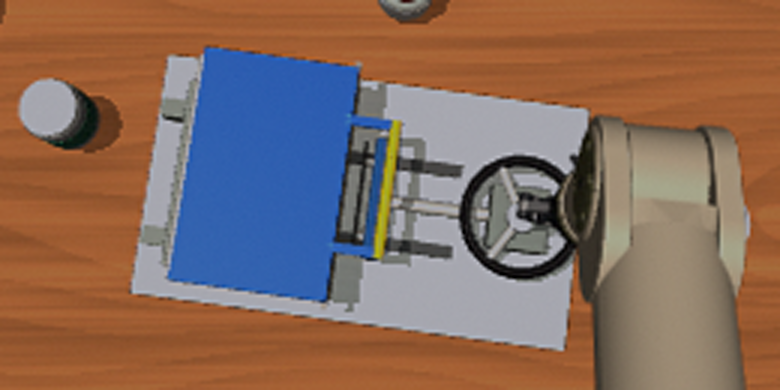

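View pics/s2.png

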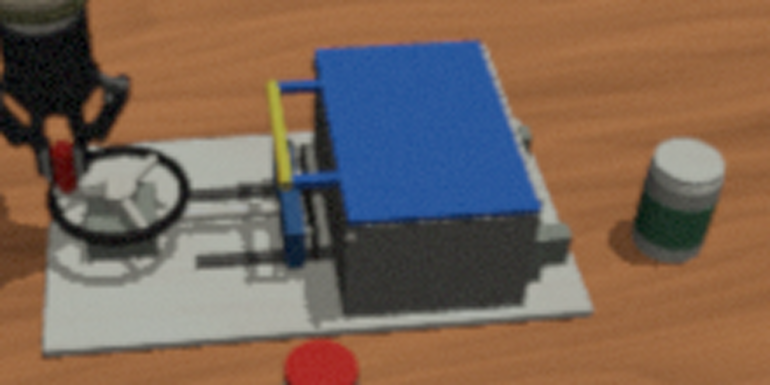

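Call:
apply_moves(
  plan=[
    [[0,0,0,-14,-3,0,1],[0,0,0,-26.5,-9.5,0,1],[0,0,0,-36,-19.5,0,1],[0,0,0,-42,-32,0,1],[0,0,0,-44,-46,0,1],[0,0,0,-41.5,-60,0,1],[0,0,0,-35,-72.5,0,1],[0,0,0,-25,-82,0,1]],
  ],
)

```text
time: 4.9
eef_pos: [0.5316, -0.0685, 0.0884]
tcp_rot: [3.133, -0.223, -0.005]
ft_force: [-4.3, -1.4, -1.6]
finger_gap: 0.0204
```

```bash
python3 -c "
from h import *
kn()
cv2.imwrite('pics/t3.png',cv2.resize(r.capture('top')[150:280,140:400],None,fx=3,fy=3,interpolation=2))
cv2.imwrite('pics/s3.png',cv2.resize(r.capture('scene')[140:250,180:400],None,fx=3.5,fy=3.5,interpolation=2))"
```

```text
t 4.9 fx,fy mm -27.0 34.6 r 43.9 phi 127.9 z 0.0884
F fix -4.0 -1.9 -1.6 gap 0.0204 j [ 0.38  0.34 -0.37  1.78  0.14  1.05 -1.76] rot [[0.99, -0.142, -0.003], [-0.142, -0.99, -0.0], [-0.003, 0.001, -1.0]]
```

View pics/s3.png

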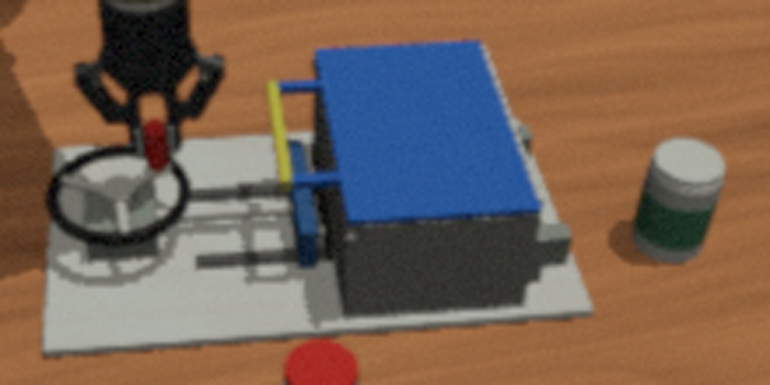

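Call:
apply_moves(
  plan=[
    [[0,0,0,10.5,-5.5,0,1],[0,0,0,22,-8,0,1],[0,0,0,33.5,-7.5,0,1],[0,0,0,45,-4,0,1],[0,0,0,54.5,2.5,0,1],[0,0,0,62.5,11,0,1],[0,0,0,68,21.5,0,1],[0,0,0,70.5,33,0,1]],
  ],
)

```text
time: 5.8
eef_pos: [0.5999, -0.1096, 0.0885]
tcp_rot: [-3.131, 0.218, -0.004]
ft_force: [2.6, 4.6, -5.2]
finger_gap: 0.0206
```

```bash
python3 -c "
from h import *
kn()
cv2.imwrite('pics/t4.png',cv2.resize(r.capture('top')[150:280,140:400],None,fx=3,fy=3,interpolation=2))
cv2.imwrite('pics/s4.png',cv2.resize(r.capture('scene')[140:250,180:400],None,fx=3.5,fy=3.5,interpolation=2))"
```

```text
t 5.8 fx,fy mm 46.4 3.4 r 46.5 phi 4.2 z 0.0885
F fix 1.9 5.0 -5.2 gap 0.0206 j [ 0.39  0.48 -0.35  1.59  0.17  1.1  -1.71] rot [[0.99, -0.139, 0.003], [-0.139, -0.99, 0.003], [0.003, -0.003, -1.0]]
```

View pics/s4.png

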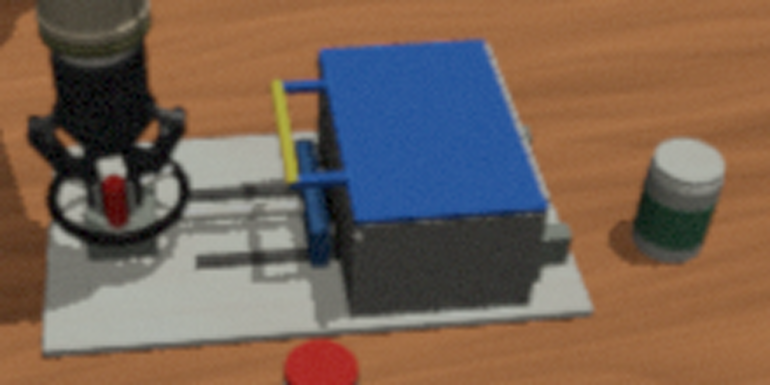

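View pics/t4.png

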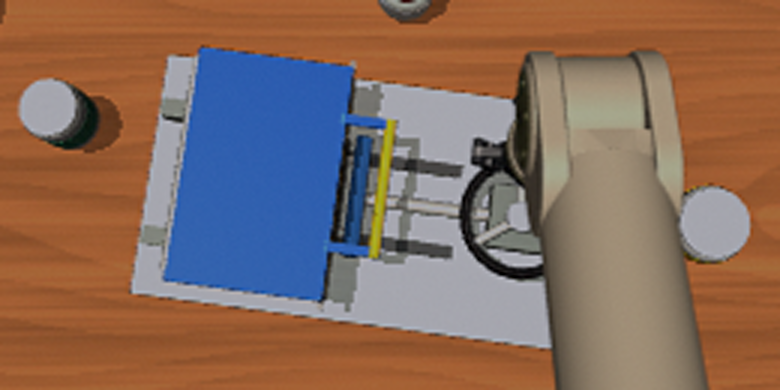

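Call:
apply_moves(
  plan=[
    [[0,0,0,0,8,0,1],[0,0,0,-1.5,15.5,0,1],[0,0,0,-4,23,0,1],[0,0,0,-8,29.5,0,1],[0,0,0,-13,35.5,0,1],[0,0,0,-19,40.5,0,1],[0,0,0,-26,44.5,0,1],[0,0,0,-33,47,0,1]],
  ],
)

```text
time: 6.7
eef_pos: [0.5603, -0.1517, 0.0886]
tcp_rot: [-3.132, 0.22, -0.006]
ft_force: [12.9, 5.5, -12.7]
finger_gap: 0.0204
```

```bash
python3 -c "
from h import *
kn()
cv2.imwrite('pics/t5.png',cv2.resize(r.capture('top')[150:280,140:400],None,fx=3,fy=3,interpolation=2))
cv2.imwrite('pics/s5.png',cv2.resize(r.capture('scene')[140:250,180:400],None,fx=3.5,fy=3.5,interpolation=2))"
```

```text
t 6.7 fx,fy mm 13.1 -43.8 r 45.7 phi -73.4 z 0.0886
F fix 12.0 7.3 -12.7 gap 0.0204 j [ 0.48  0.42 -0.34  1.67  0.15  1.07 -1.62] rot [[0.99, -0.14, 0.004], [-0.14, -0.99, 0.002], [0.004, -0.003, -1.0]]
```

View pics/s5.png

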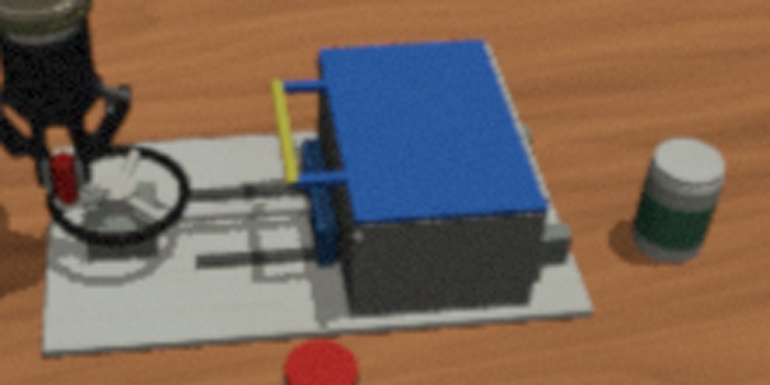

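View pics/t5.png

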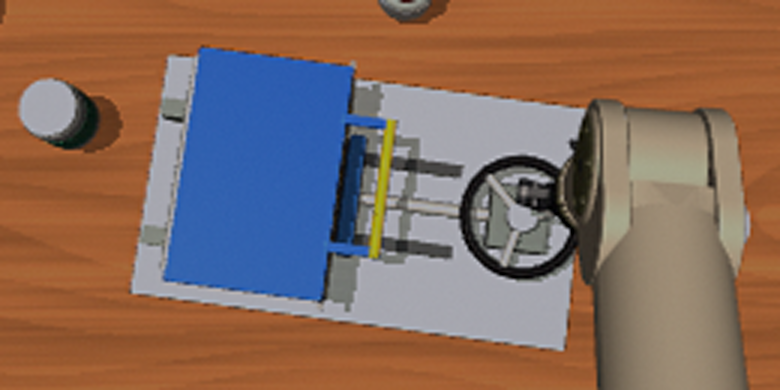

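Call:
apply_moves(
  newtons=80,
  plan=[
    [[0,0,0,-4,1,1,1],[0,0,0,-7.5,1.5,1,1],[0,0,0,-7.5,1.5,1,1]],
  ],
)

```text
time: 7.1
eef_pos: [0.555, -0.1521, 0.0886]
tcp_rot: [-3.132, 0.219, -0.013]
ft_force: [16.0, 4.6, -9.8]
finger_gap: 0.02
```

```bash
python3 -c "
from h import *
kn()"
```

```text
t 7.1 fx,fy mm 7.9 -44.9 r 45.6 phi -80.1 z 0.0886
F fix 15.2 6.8 -9.8 gap 0.02 j [ 0.48  0.41 -0.34  1.69  0.15  1.06 -1.61] rot [[0.99, -0.139, 0.009], [-0.139, -0.99, 0.001], [0.008, -0.003, -1.0]]
```

Call:
apply_moves(
  plan=[
    [[0,0,0,-4,0,0,1],[0,0,0,-7,0,0,1],[0,0,0,-7,0,0,1]],
  ],
)

```text
time: 7.4
eef_pos: [0.5495, -0.1517, 0.0887]
tcp_rot: [-3.132, 0.22, -0.018]
ft_force: [21.4, 2.3, -15.9]
finger_gap: 0.0202
```

```bash
python3 -c "
from h import *
kn()"
```

```text
t 7.4 fx,fy mm 2.3 -45.3 r 45.4 phi -87.1 z 0.0887
F fix 20.8 5.2 -15.9 gap 0.0202 j [ 0.49  0.39 -0.34  1.71  0.15  1.06 -1.61] rot [[0.99, -0.14, 0.011], [-0.14, -0.99, 0.001], [0.011, -0.002, -1.0]]
```

Call:
apply_moves(
  plan=[
    [[0,0,0,4,0,0,1],[0,0,0,4,0,0,0.3],[0,0,0,4,0,0,0.3],[0,0,0,4,0,-5,0.3],[0,0,0,4,0,-45,0.3],[0,0,0,4,0,-90,0.3],[0,0,0,4,0,-110,0.3],[0,0,0,4,0,-110,0.3]],
  ],
)

```text
time: 8.2
eef_pos: [0.5501, -0.1544, 0.2022]
tcp_rot: [3.131, -0.224, 0.012]
ft_force: [0.9, 0.1, 0.2]
finger_gap: 0.0595
```

```bash
python3 -c "
from h import *
kn()
print(r.read_state()['eef_pos'])
cv2.imwrite('pics/w6.png',r.capture('wrist'))
cv2.imwrite('pics/t6.png',cv2.resize(r.capture('top')[150:280,140:400],None,fx=3,fy=3,interpolation=2))
cv2.imwrite('pics/s6.png',cv2.resize(r.capture('scene')[140:250,180:400],None,fx=3.5,fy=3.5,interpolation=2))"
```

```text
t 8.2 fx,fy mm 3.3 -47.9 r 48.1 phi -86.0 z 0.2022
F fix 0.9 0.3 0.2 gap 0.0595 j [ 0.5   0.3  -0.35  1.56  0.11  1.29 -1.58] rot [[0.99, -0.142, 0.007], [-0.142, -0.99, -0.003], [0.008, 0.002, -1.0]]
[ 0.55012264 -0.15443995  0.20222051]
```

View pics/s6.png

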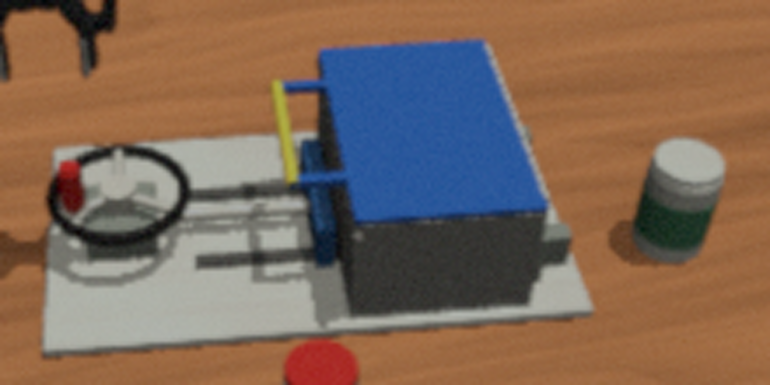

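View pics/t6.png

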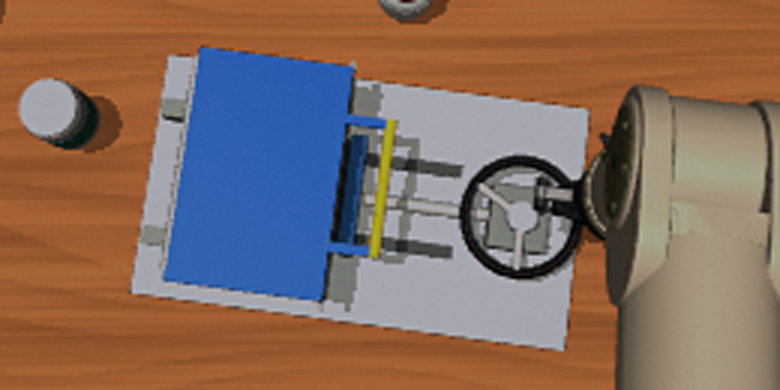

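View pics/w6.png

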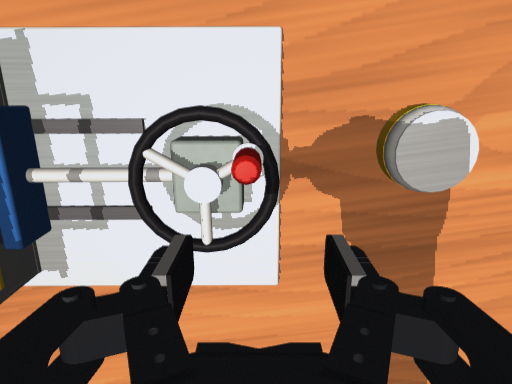

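```bash
python3 -c "
from h import *
m=cam('wrist')
a=np.radians(82)
def fx(p): d=p[:2]-AX; return (1e3*d@[np.sin(a),-np.cos(a)]).round(1),(1e3*d@[np.cos(a),np.sin(a)]).round(1)
k=fx(atz(m,246,167,.1205));h=fx(atz(m,203,185,.07)); print(k,h,np.degrees(np.arctan2(k[1]-h[1],k[0]-h[0])))
print(fx(atz(m,249,150,.0705)), fx(atz(m,205,179,.067)))
s=cam('scene')
S=lambda x,y,z: atz(s,180+(x+.5)/3.5-.5,140+(y+.5)/3.5-.5,z)
print('scene',fx(S(70,166,.1205)),fx(S(119,193,.067)))
T=cam('top')
Z=lambda x,y,z: atz(T,140+(x+.5)/3-.5,150+(y+.5)/3-.5,z)
l=np.array([Z(*p,.130) for p in [(201,46),(355,66),(324,302),(163,280)]]);print('lid',l.round(4));print('hinge',(l[0]+l[3])/2, 'edge',(l[1]+l[2])/2)
b=np.array([Z(392,122,.130),Z(375,258,.130)]);print('bar',b,b.mean(0),[fx(q) for q in b])
"
```

```text
(np.float64(23.0), np.float64(-39.2)) (np.float64(-3.7), np.float64(-1.0)) -55.048265102950495
(np.float64(25.8), np.float64(-39.8)) (np.float64(0.7), np.float64(-2.4))
scene (np.float64(22.6), np.float64(-38.9)) (np.float64(1.5), np.float64(-1.5))
lid [[0.7259 0.2268 0.13  ]
 [0.7039 0.0691 0.13  ]
 [0.4657 0.1011 0.13  ]
 [0.4886 0.2612 0.13  ]]
hinge [0.60726037 0.2439829  0.13      ] edge [0.58478142 0.08509169 0.13      ]
bar [[0.64568042 0.0318177  0.13      ]
 [0.50864841 0.0501861  0.13      ]] [0.57716441 0.0410019  0.13      ] [(np.float64(72.0), np.float64(149.8)), (np.float64(-66.2), np.float64(148.9))]
```

```bash
python3 -c "
from h import *
s=cam('scene');T=cam('top');a=np.radians(82)
for ph in (-59.5,-73.4,-80,-91):
    p=np.radians(ph); q=45*np.array([np.cos(p),np.sin(p)])/1e3
    w=AX+q[0]*np.array([np.sin(a),-np.cos(a)])+q[1]*np.array([np.cos(a),np.sin(a)])
    u=proj(s,[*w,.1205]); v=proj(s,[*w,.0705]); print(ph,((u-[180,140])*3.5).round(0),((v-[180,140])*3.5).round(0))
def fx(p): d=p[:2]-AX; return (1e3*d@[np.sin(a),-np.cos(a)]).round(1),(1e3*d@[np.cos(a),np.sin(a)]).round(1)-165
i=[cv2.imread(f'pics/{n}.png') for n in ('s2','s3','s4','s5','s6')]
o=cv2.imread('pics/scene0z.png')
c=[x[120:290,40:390] for x in [o]+i]
cv2.imwrite('pics/jaw.png',np.vstack([np.hstack(c[k:k+2]) for k in (0,2,4)]))
"
```

```text
-59.5 [ 69. 165.] [ 75. 208.]
-73.4 [ 64. 158.] [ 71. 200.]
-80 [ 63. 154.] [ 69. 197.]
-91 [ 62. 148.] [ 69. 190.]
```

View pics/jaw.png

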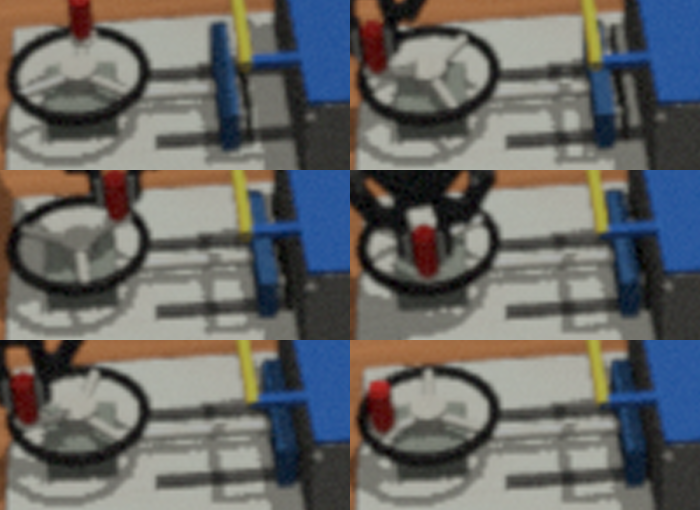

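```bash
python3 -c "
from h import *
T=cam('top')
a=np.radians(82)
O=AX+.165*np.array([np.cos(a),np.sin(a)])
def fx(p): d=p[:2]-O; return (1e3*d@[np.sin(a),-np.cos(a)]).round(1),(1e3*d@[np.cos(a),np.sin(a)]).round(1)
i=cv2.imread('pics/w1.png')[20:220,40:200]; cv2.imwrite('pics/w1z.png',cv2.resize(i,None,fx=3,fy=3,interpolation=2))
i=cv2.imread('pics/w6.png')[80:300,0:160]; cv2.imwrite('pics/w6z.png',cv2.resize(i,None,fx=2.7,fy=2.7,interpolation=2))
i=cv2.imread('pics/top0.png')[185:245,230:300]; j=r.capture('top')[185:245,230:300];cv2.imwrite('pics/tz.png',cv2.resize(np.hstack([i,j]),None,fx=5.5,fy=5.5,interpolation=2))
"
```

```text
(no output)
```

View pics/w1z.png

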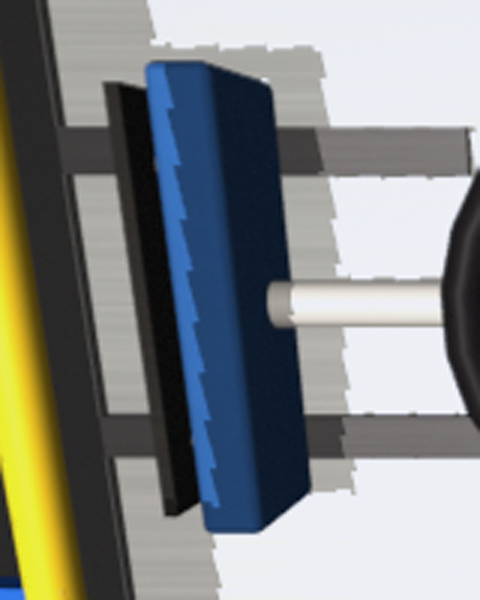

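View pics/w6z.png

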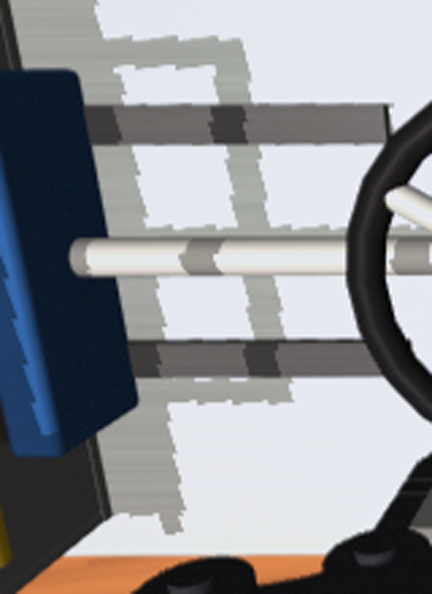

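View pics/tz.png

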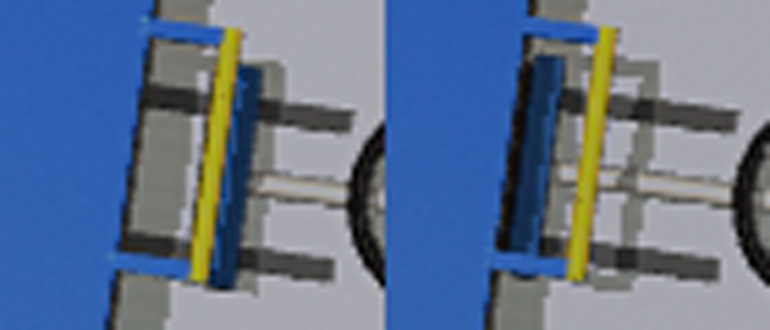

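```bash
python3 -c "
from h import *
a=np.radians(82)
O=AX+.165*np.array([np.cos(a),np.sin(a)])
def fx(p): d=p[:2]-O; return (1e3*d@[np.sin(a),-np.cos(a)]).round(1),(1e3*d@[np.cos(a),np.sin(a)]).round(1)
m=cam('wrist'); s=r.read_state()
def TT(p,rv): M=np.eye(4);M[:3,:3]=R.from_rotvec(rv).as_matrix();M[:3,3]=p;return M
Tt=TT(s['eef_pos'],s['tcp_rot']); C=m['camera_from_world']@Tt
m1=dict(m); m1['camera_from_world']=C@np.linalg.inv(TT([.5093,-.0944,.1998],[-3.133,.217,.001]))
q=lambda x,y:(40+x/3,20+y/3)
print('chk rim',fx(atz(m1,267,122,.067)))
for n,p,z in [('top-back -fx',(262,530),.062),('top-back +fx',(205,62),.062),('foot-back',(308,490),.014),('pad top free -fx',(165,515),.058),('pad top free +fx',(105,82),.058),('blue front top',(207,530),.062)]: print('w1',n,fx(atz(m1,*q(*p),z)))
q=lambda x,y:(x/2.7,80+y/2.7)
for n,p,z in [('top-back -fx',(62,455),.062),('foot-back',(135,402),.014),('blue front top -fx',(18,455),.062)]: print('w6',n,fx(atz(m,*q(*p),z)))
"
```

```text
chk rim (np.float64(1.4), np.float64(-165.6))
w1 top-back -fx (np.float64(-64.0), np.float64(-43.4))
w1 top-back +fx (np.float64(62.7), np.float64(-42.4))
w1 foot-back (np.float64(-65.1), np.float64(-40.7))
w1 pad top free -fx (np.float64(-60.7), np.float64(-13.5))
w1 pad top free +fx (np.float64(58.3), np.float64(-13.8))
w1 blue front top (np.float64(-64.0), np.float64(-27.2))
w6 top-back -fx (np.float64(-65.9), np.float64(2.3))
w6 foot-back (np.float64(-67.3), np.float64(6.8))
w6 blue front top -fx (np.float64(-65.9), np.float64(17.1))
```

```bash
python3 -c "
from h import *
m=cam('wrist'); i=r.capture('wrist'); o=cv2.imread('pics/w6.png')
print(r.read_state()['time'],r.read_state()['eef_pos'])
def red(x): h=cv2.cvtColor(x,cv2.COLOR_BGR2HSV); k=((h[...,0]<6)|(h[...,0]>174))&(h[...,1]>180)&(h[...,2]>60); k[:100]=0; n,l,st,c=cv2.connectedComponentsWithStats(k.astype(np.uint8)); j=1+np.argmax(st[1:,4]); return c[j],st[j]
print(red(o),red(i))
cv2.imwrite('pics/w7.png',i)
"
```

```text
8.45 [ 0.54738904 -0.15354     0.19600921]
(array([246.94659546, 166.1481976 ]), array([232, 148,  29,  36, 749], dtype=int32)) (array([247.4160401 , 162.81829574]), array([232, 144,  30,  38, 798], dtype=int32))
```

```bash
python3 -c "
from h import *
a=np.radians(82)
def fx(p): d=p[:2]-AX; return (1e3*d@[np.sin(a),-np.cos(a)]).round(1),(1e3*d@[np.cos(a),np.sin(a)]).round(1)
m=cam('wrist'); i=r.capture('wrist'); print(r.read_state()['eef_pos'])
cv2.imwrite('pics/w8.png',i); cv2.imwrite('pics/w8z.png',cv2.resize(i[80:300,0:290],None,fx=2.7,fy=2.7,interpolation=2))
p=np.radians(-59.5)
for ph in (-55,-60,-65,-70):
  p=np.radians(ph);q=.045*np.array([np.cos(p),np.sin(p)])
  w=AX+q[0]*np.array([np.sin(a),-np.cos(a)])+q[1]*np.array([np.cos(a),np.sin(a)])
  print(ph,proj(m,[*w,.1205]),proj(m,[*w,.0705]))
print(proj(m,[*AX,.067]))
"
```

```text
[ 0.54745572 -0.15347646  0.19599509]
-55 [242.82538632 162.60377228] [245.67902134 149.64784734]
-60 [246.06803257 167.47342468] [248.3358739  153.69705617]
-65 [248.84286738 172.55226977] [250.61142361 157.92666908]
-70 [251.1333522  177.79613638] [252.49142044 162.3006445 ]
[202.3064772  179.51692572]
```

View pics/w8z.png

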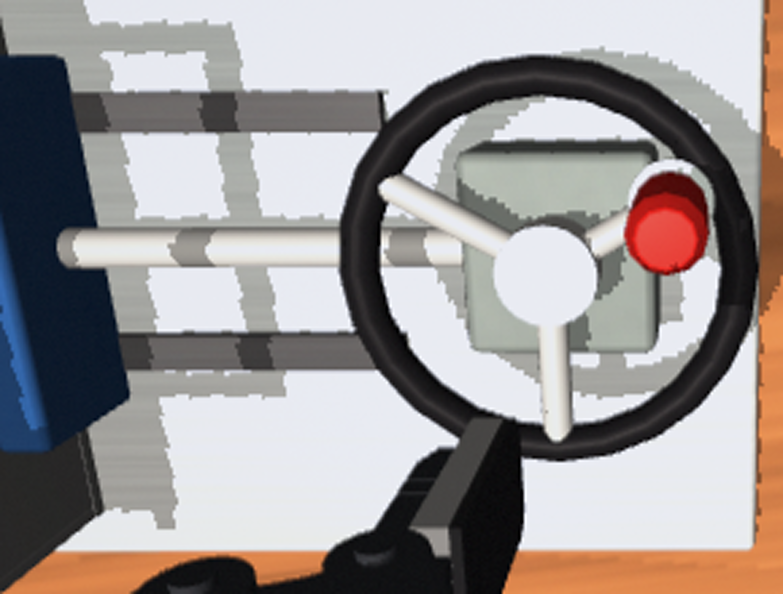

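Call:
apply_moves(
  plan=[
    [[0,0,0,0,-40,0,0.5],[0,0,0,1,-85,0,0.5],[0,0,0,2,-130,0,0.5],[0,0,0,2,-170,0,0.5],[0,0,0,2.5,-192,0,0.5],[0,0,0,2.5,-197,0,0.5],[0,0,0,2.5,-197,0,0.5],[0,0,0,2.5,-197,0,0.5]],
  ],
)

```text
time: 9.3
eef_pos: [0.5785, 0.0393, 0.1968]
tcp_rot: [3.133, -0.226, -0.001]
ft_force: [-0.8, 0.1, -0.1]
finger_gap: 0.0425
```

```bash
python3 -c "
from h import *
kn(); print(plan([.5772,.0413,.107],-98))
m=cam('wrist'); i=r.capture('wrist'); cv2.imwrite('pics/w9.png',i)
a=np.radians(82);uy=np.array([np.cos(a),np.sin(a),0]);ux=np.array([np.sin(a),-np.cos(a),0]);b=np.array([.5772,.0413,.126])
print(proj(m,b-.06*ux),proj(m,b),proj(m,b+.06*ux),proj(m,b+.045*uy))
"
```

```text
t 9.3 fx,fy mm 4.4 147.9 r 148.0 phi 88.3 z 0.1968
F fix -0.8 -0.1 -0.1 gap 0.0425 j [ 0.23  0.34 -0.45  1.54  0.15  1.3  -1.95] rot [[0.99, -0.143, -0.001], [-0.143, -0.99, -0.001], [-0.001, 0.001, -1.0]]
(array([ 0.06,  0.05, -0.24]), array([-1.5, -1.8, 89.8]))
[256.5364605  282.02102203] [256.05533069 203.4060349 ] [255.4963066  112.06338435] [189.1299874  203.64944799]
```

View pics/w9.png

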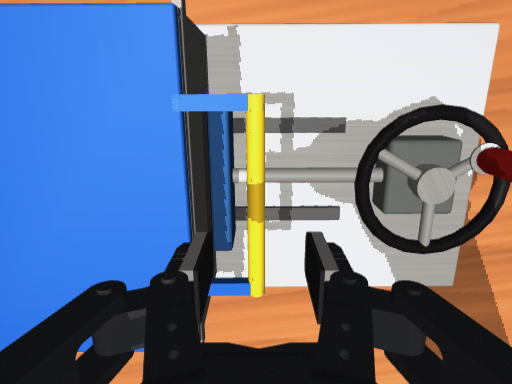

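Call:
apply_moves(
  newtons=40,
  plan=[
    [[0,0,0,-1.5,-2,40,0.5],[0,0,0,-1.5,-2,78,0.5],[0,0,0,-1.5,-2,90,0.5],[0,0,0,-1.5,-2,90,0.5],[0,0,0,-1.5,-2,90,1],[0,0,0,-1.5,-2,90,1],[0,0,0,-1.5,-2,90,1],[0,0,0,-1.5,-2,90,1]],
  ],
)

```text
time: 10.15
eef_pos: [0.5786, 0.0412, 0.1096]
tcp_rot: [3.131, -0.226, 0.005]
ft_force: [-2.1, -6.3, 4.2]
finger_gap: 0.0105
```

```bash
python3 -c "
from h import *
kn(); print(plan([.5772,.0413,.107],-98)); print(r.read_state()['eef_pos'])
cv2.imwrite('pics/w10.png',r.capture('wrist'))
"
```

```text
t 10.15 fx,fy mm 4.3 149.8 r 149.8 phi 88.4 z 0.1096
F fix -1.2 -6.5 4.2 gap 0.0105 j [ 0.21  0.41 -0.44  1.65  0.19  1.12 -1.99] rot [[0.99, -0.143, 0.003], [-0.143, -0.99, -0.002], [0.003, 0.002, -1.0]]
(array([ 0.11, -0.19, -0.25]), array([-1.4,  0.1,  2.6]))
[0.57860649 0.04122058 0.10957709]
```

View pics/w10.png

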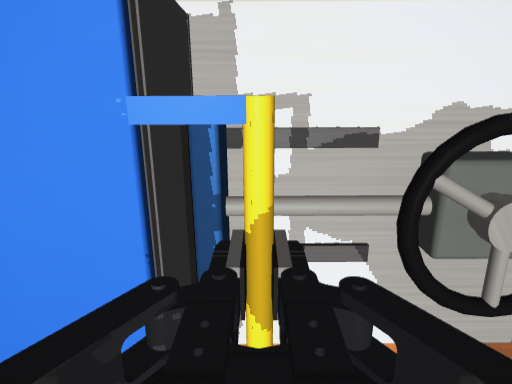

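Call:
apply_moves(
  plan=[
    [[0,0,0,0,-0.5,-10.5,1],[0,0,0,0,-2,-28.5,1],[0,0,0,0,-5.5,-46,1],[0,0,0,0,-10,-63.5,1],[0,0,0,0,-16.5,-80,1],[0,0,0,0,-24,-96,1],[0,0,0,0,-33,-111.5,1],[0,0,0,0,-43.5,-126,1]],
  ],
)

```text
time: 11.0
eef_pos: [0.5843, 0.0821, 0.2363]
tcp_rot: [3.128, -0.23, 0.004]
ft_force: [-2.8, -12.4, 6.5]
finger_gap: 0.0102
```

```bash
cat >> h.py <<'E'
def lid():
    s=r.read_state(); p=s["eef_pos"]-.019*np.array([0,0,-1]); d=p[:2]-AX; a=np.radians(82)
    fy=d@[np.cos(a),np.sin(a)]-.165; dz=p[2]-.126; dy=.190-fy
    print("bar rel hinge: dy",round(dy*1e3,1),"dz",round(dz*1e3,1),"r",round(np.hypot(dy,dz)*1e3,1),"ang",round(np.degrees(np.arctan2(dz,dy)),2),"fx",round(1e3*d@[np.sin(a),-np.cos(a)],1))
E
python3 -c "
from h import *
kn(); lid()
"
```

```text
t 11.0 fx,fy mm 4.2 191.0 r 191.1 phi 88.7 z 0.2363
F fix -1.0 -12.7 6.5 gap 0.0102 j [ 0.16  0.34 -0.46  1.45  0.16  1.39 -2.03] rot [[0.989, -0.146, 0.002], [-0.146, -0.989, -0.005], [0.003, 0.005, -1.0]]
bar rel hinge: dy 164.0 dz 129.3 r 208.8 ang 38.26 fx 4.2
```

Call:
apply_moves(
  plan=[
    [[0,0,0,0,-9.5,-16,1],[0,0,0,0,-22,-28.5,1],[0,0,0,0,-36,-40,1],[0,0,0,0,-51,-50.5,1],[0,0,0,0,-67,-59.5,1],[0,0,0,0,-83.5,-67,1],[0,0,0,0,-95,-71,1],[0,0,0,0,-101,-73,1]],
  ],
)

```text
time: 11.8
eef_pos: [0.5991, 0.1866, 0.3104]
tcp_rot: [-3.133, 0.224, -0.01]
ft_force: [0.6, -4.8, 6.7]
finger_gap: 0.0104
```

```bash
python3 -c "
from h import *
kn(); lid()
cv2.imwrite('pics/w11.png',r.capture('wrist'))
cv2.imwrite('pics/t11.png',cv2.resize(r.capture('top')[130:300,100:400],None,fx=2.6,fy=2.6,interpolation=2))
cv2.imwrite('pics/s11.png',cv2.resize(r.capture('scene')[50:250,150:400],None,fx=2.9,fy=2.9,interpolation=2))
"
```

```text
t 11.8 fx,fy mm 4.4 296.6 r 296.7 phi 89.2 z 0.3104
F fix 1.3 -4.6 6.7 gap 0.0104 j [-0.02  0.41 -0.5   1.2   0.19  1.57 -2.19] rot [[0.99, -0.142, 0.006], [-0.142, -0.99, 0.0], [0.006, -0.001, -1.0]]
bar rel hinge: dy 58.4 dz 203.4 r 211.6 ang 73.98 fx 4.4
```

View pics/s11.png

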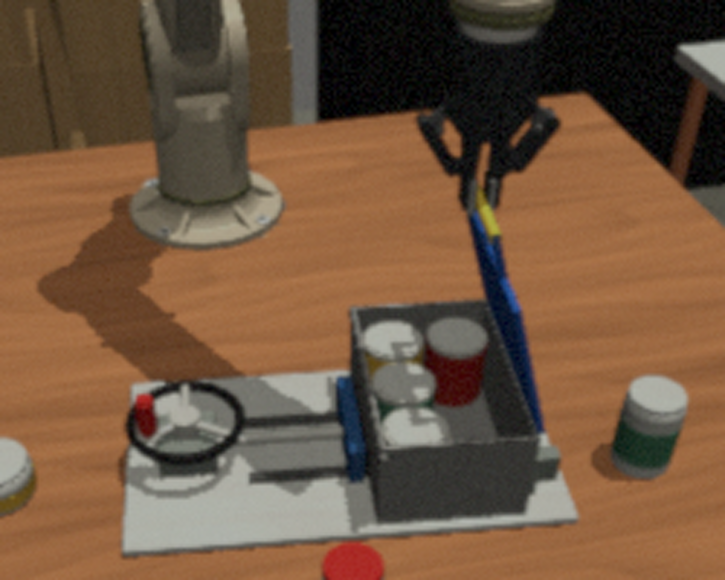

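View pics/t11.png

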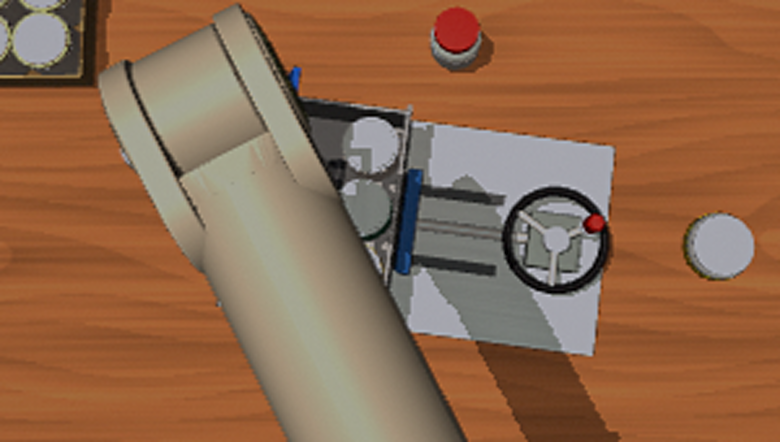

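View pics/w11.png

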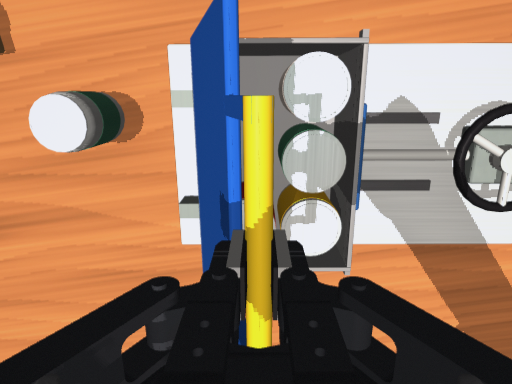

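```bash
python3 -c "
from h import *
kn(); lid(); print(r.read_state()['ft_force'],r.read_state()['ft_torque'],r.read_state()['eef_pos'])
m=cam('scene'); i=r.capture('scene')[110:230,255:355]; cv2.imwrite('pics/s12.png',cv2.resize(i,None,fx=5,fy=5,interpolation=2))
p=r.read_state()['eef_pos']; a=np.radians(82);ux=np.array([np.sin(a),-np.cos(a),0])
for d in (0,.012,.019): print(d,[((proj(m,p+[0,0,d]+s*ux)-[255,110])*5).round(0) for s in (-.06,0,.06)])
"
```

```text
t 11.95 fx,fy mm 4.4 296.4 r 296.5 phi 89.2 z 0.31
F fix 0.7 -1.9 6.8 gap 0.0104 j [-0.02  0.41 -0.5   1.2   0.19  1.57 -2.19] rot [[0.99, -0.142, 0.006], [-0.142, -0.99, 0.001], [0.006, -0.002, -1.0]]
bar rel hinge: dy 58.6 dz 203.0 r 211.3 ang 73.91 fx 4.4
[ 0.46746757 -2.01338233  6.82445621] [-0.60053063 -0.08975745  0.00676809] [0.59906232 0.18643576 0.31002148]
0 [array([275.,  10.]), array([298.,  63.]), array([322., 121.])]
0.012 [array([277.,  -9.]), array([300.,  44.]), array([325., 102.])]
0.019 [array([278., -20.]), array([301.,  32.]), array([326.,  90.])]
```

View pics/s12.png

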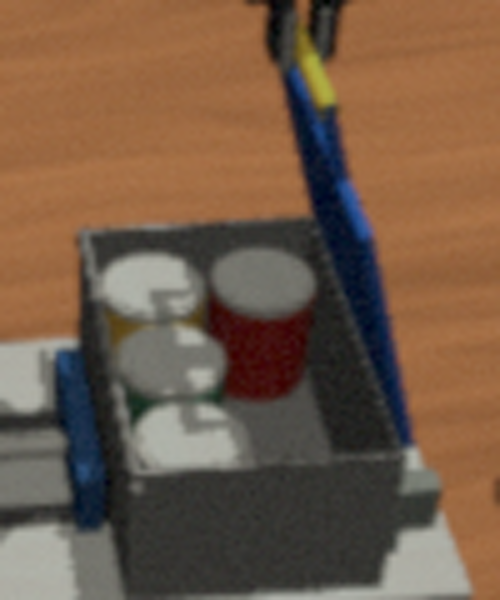

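```bash
python3 -c "
import cv2,numpy as np
for n in ('w10','w11'):
    i=cv2.imread(f'pics/{n}.png'); h=cv2.cvtColor(i,cv2.COLOR_BGR2HSV); k=(abs(h[...,0].astype(int)-28)<6)&(h[...,1]>150)&(h[...,2]>90); k[:, :220]=0;k[:,300:]=0
    for y in (100,130,160,200,240,300,340): x=np.where(k[y])[0]; print(n,y,x.min(),x.max(),x.size)
    y=np.where(k[:,258])[0]; print(y.min(),y.max())
a=[cv2.imread(f'pics/{n}.png') for n in ('s6','s11')]
"
python3 - <<'E'
import cv2
a=cv2.imread('pics/s6.png'); b=cv2.imread('pics/s11.png')
a=cv2.resize(a,None,fx=2.9/3.5,fy=2.9/3.5)  # origin (180,140)
b=b[int(90*2.9):,int(30*2.9):]
h=min(a.shape[0],b.shape[0])
import numpy as np
a=a[:h,80:440];b=b[:h,80:440]
cv2.imwrite('pics/cmp.png',np.hstack([a,b]))
E
```

```text
w10 100 246 274 28
w10 130 243 273 31
w10 160 244 273 30
w10 200 244 273 30
w10 240 245 272 28
w10 300 246 271 26
w10 340 247 271 25
96 348
w11 100 243 273 29
w11 130 243 273 31
w11 160 244 273 30
w11 200 244 299 32
w11 240 246 271 26
w11 300 246 271 26
w11 340 247 271 25
96 348
```

View pics/cmp.png

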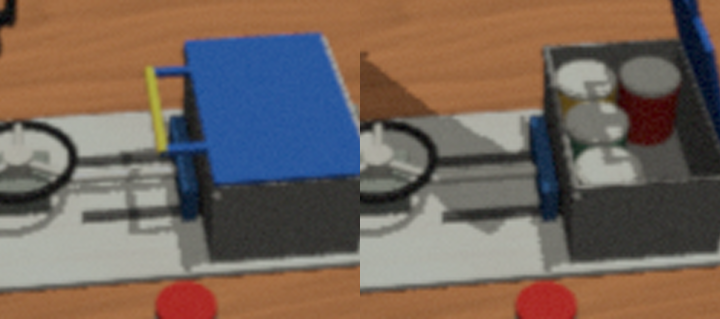

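Run:
```python
import cv2,numpy as np
a=cv2.imread('pics/s6.png'); b=cv2.imread('pics/s11.png')
a=cv2.resize(a,None,fx=4/3.5,fy=4/3.5,interpolation=2)              # origin (180,140) scale4
b=cv2.resize(b,None,fx=4/2.9,fy=4/2.9,interpolation=2)
# b origin (150,50)
b=b[90*4:90*4+a.shape[0],30*4:30*4+a.shape[1]]
h=min(a.shape[0],b.shape[0]);w=min(a.shape[1],b.shape[1]);a=a[:h,:w];b=b[:h,:w]
o=np.vstack([a[200:,330:730],b[200:,330:730]]);print(o.shape);cv2.imwrite('pics/cmp2.png',o)
g=[cv2.cvtColor(x,cv2.COLOR_BGR2GRAY).astype(np.float32) for x in (a,b)]
def ec(x0,x1,y0,y1):
    W=np.eye(2,3,dtype=np.float32)
    try:
        c,W=cv2.findTransformECC(g[0][y0:y1,x0:x1],g[1][y0:y1,x0:x1],W,cv2.MOTION_TRANSLATION); return round(c,3),(W[:,2]/4).round(2)
    except Exception as e: return str(e)[:60]
print('near bottom edge',ec(400,600,310,380)); print('right corner',ec(570,690,280,370)); print('plate corner ref',ec(0,200,330,420)); print('left bottom',ec(380,450,230,370))
print('green can',ec(720,840,150,310)); print("wheel",ec(40,230,150,300))
```

```text
(480, 400, 3)
near bottom edge (0.998, array([-0.05,  0.01], dtype=float32))
right corner (0.999, array([-0.01,  0.01], dtype=float32))
plate corner ref (0.999, array([-0.02, -0.  ], dtype=float32))
left bottom (0.808, array([-0.35,  1.26], dtype=float32))
green can (0.999, array([-0.02, -0.  ], dtype=float32))
wheel (0.882, array([-0.01,  0.03], dtype=float32))
```

View pics/cmp2.png

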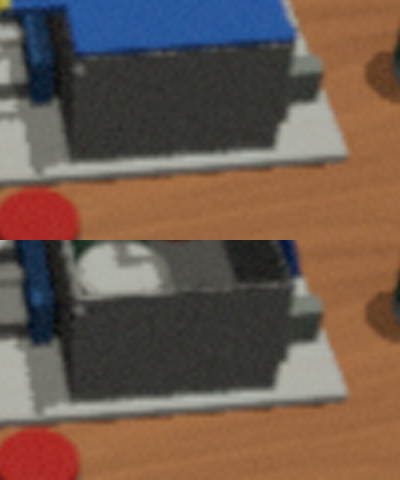

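Call:
apply_moves(
  plan=[
    [[0,0,0,0,-8,-3,1],[0,0,0,0,-18,-6,1],[0,0,0,0,-28,-8,1],[0,0,0,0,-37,-10,1],[0,0,0,0,-45,-11,1],[0,0,0,0,-51,-12,1],[0,0,0,0,-55,-12.5,1],[0,0,0,0,-55,-12.5,1]],
  ],
)

```text
time: 12.8
eef_pos: [0.6066, 0.2423, 0.319]
tcp_rot: [-3.133, 0.222, -0.003]
ft_force: [6.4, -2.1, 1.4]
finger_gap: 0.0103
```

```bash
python3 -c "
from h import *
kn(); lid()
cv2.imwrite('pics/w13.png',r.capture('wrist'))
cv2.imwrite('pics/s13.png',cv2.resize(r.capture('scene')[80:250,230:400],None,fx=3.5,fy=3.5,interpolation=2))
kn(); lid(); print(r.read_state()['qvel'].round(3))
"
```

```text
t 12.8 fx,fy mm 4.0 352.8 r 352.8 phi 89.3 z 0.319
F fix 6.6 -1.2 1.4 gap 0.0103 j [-0.12  0.48 -0.51  1.09  0.22  1.62 -2.28] rot [[0.99, -0.141, 0.002], [-0.141, -0.99, 0.001], [0.002, -0.001, -1.0]]
bar rel hinge: dy 2.2 dz 212.0 r 212.0 ang 89.4 fx 4.0
t 12.9 fx,fy mm 4.0 352.4 r 352.4 phi 89.3 z 0.319
F fix 6.8 0.1 0.5 gap 0.0103 j [-0.12  0.48 -0.51  1.09  0.22  1.62 -2.28] rot [[0.99, -0.141, 0.002], [-0.141, -0.99, 0.001], [0.002, -0.001, -1.0]]
bar rel hinge: dy 2.6 dz 212.0 r 212.0 ang 89.3 fx 4.0
[ 0.001 -0.    -0.001  0.003  0.    -0.     0.002]
```

View pics/w13.png

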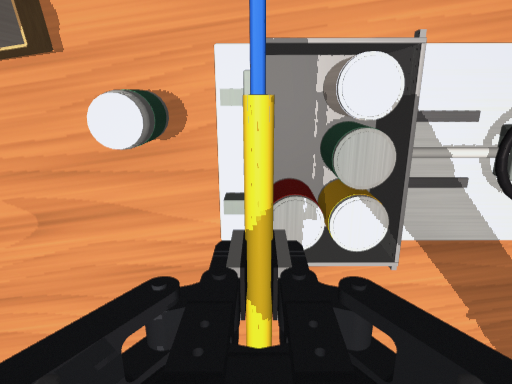

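View pics/s13.png

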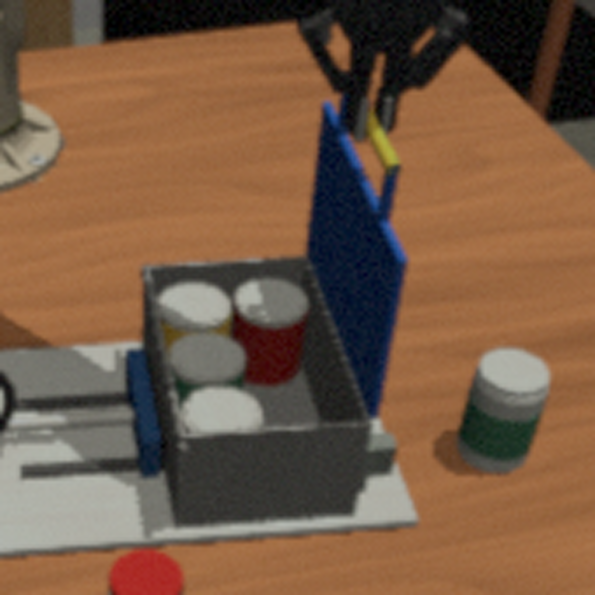

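```bash
python3 -c "
from h import *
kn(); 
m=cam('wrist'); i=r.capture('wrist'); cv2.imwrite('pics/w14.png',cv2.resize(i[20:280,200:440],None,fx=2.3,fy=2.3,interpolation=2))
"
```

```text
t 12.9 fx,fy mm 4.0 352.4 r 352.4 phi 89.3 z 0.319
F fix 6.8 0.1 0.5 gap 0.0103 j [-0.12  0.48 -0.51  1.09  0.22  1.62 -2.28] rot [[0.99, -0.141, 0.002], [-0.141, -0.99, 0.001], [0.002, -0.001, -1.0]]
```

View pics/w14.png

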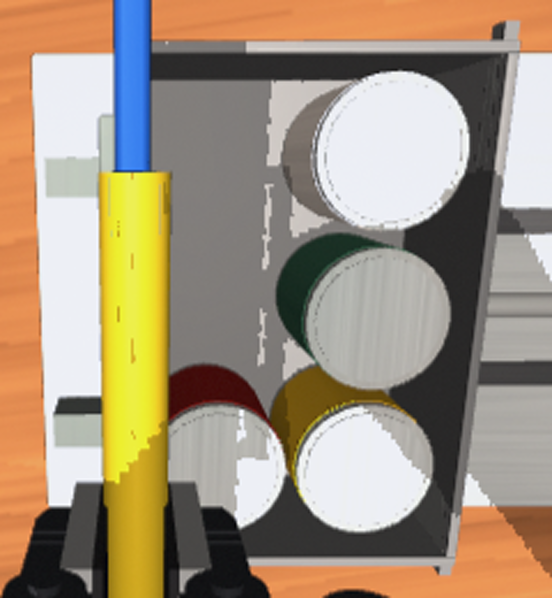

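```bash
python3 -c "
from h import *
a=np.radians(82)
def fx(p): d=p[:2]-AX; return (1e3*d@[np.sin(a),-np.cos(a)]).round(1),(1e3*d@[np.cos(a),np.sin(a)]).round(1)-165
m=cam('wrist'); q=lambda x,y:(200+x/2.3,20+y/2.3)
for p in ((516,55),(486,310),(457,555)): print('tote outer edge',fx(atz(m,*q(*p),.122)))
for p in ((98,117),): print('fence back/top',fx(atz(m,*q(*p),.067)))
for p in ((32,55),(48,500)): print('plate end (245 exp)',fx(atz(m,*q(*p),.012)))
print('lid axis px at bar/hinge', [proj(m,[*(r.read_state()['eef_pos'][:2]),z]) for z in (.331,.286)])
s=r.read_state()
"
```

```text
tote outer edge (np.float64(117.6), np.float64(31.80000000000001))
tote outer edge (np.float64(12.2), np.float64(30.80000000000001))
tote outer edge (np.float64(-109.4), np.float64(29.80000000000001))
fence back/top (np.float64(97.0), np.float64(205.5))
plate end (245 exp) (np.float64(131.9), np.float64(243.3))
plate end (245 exp) (np.float64(-130.2), np.float64(243.3))
lid axis px at bar/hinge [array([258.8047874 , 262.08614816]), array([258.86880491, 222.73564273])]
```

Call:
apply_moves(
  plan=[
    [[0,0,0,0,-1.5,0,1],[0,0,0,0,-2.5,0,1],[0,0,0,0,-2.5,0,1],[0,0,0,0,-2.5,0,1],[0,0,0,0,-2.5,0,1]],
  ],
)

```text
time: 13.45
eef_pos: [0.6069, 0.2441, 0.319]
tcp_rot: [-3.133, 0.223, -0.003]
ft_force: [5.8, -1.2, 1.3]
finger_gap: 0.0104
```

```bash
python3 -c "
from h import *
kn(); lid()
m=cam('wrist'); cv2.imwrite('pics/w15.png',r.capture('wrist'))
i=r.capture('scene'); cv2.imwrite('pics/s15f.png',i); cv2.imwrite('pics/s15.png',cv2.resize(i[80:250,180:400],None,fx=3.5,fy=3.5,interpolation=2))
cv2.imwrite('pics/t15.png',r.capture('top'))
kn()
"
```

```text
t 13.45 fx,fy mm 4.0 354.6 r 354.6 phi 89.3 z 0.319
F fix 6.0 -0.4 1.3 gap 0.0104 j [-0.12  0.48 -0.51  1.09  0.23  1.62 -2.28] rot [[0.99, -0.141, 0.002], [-0.141, -0.99, 0.0], [0.002, -0.001, -1.0]]
bar rel hinge: dy 0.4 dz 212.0 r 212.0 ang 89.89 fx 4.0
t 13.6 fx,fy mm 4.1 354.6 r 354.6 phi 89.3 z 0.319
F fix 6.6 -1.5 0.9 gap 0.01 j [-0.12  0.48 -0.51  1.09  0.23  1.62 -2.28] rot [[0.99, -0.142, 0.002], [-0.142, -0.99, 0.0], [0.002, -0.001, -1.0]]
```

View pics/s15.png

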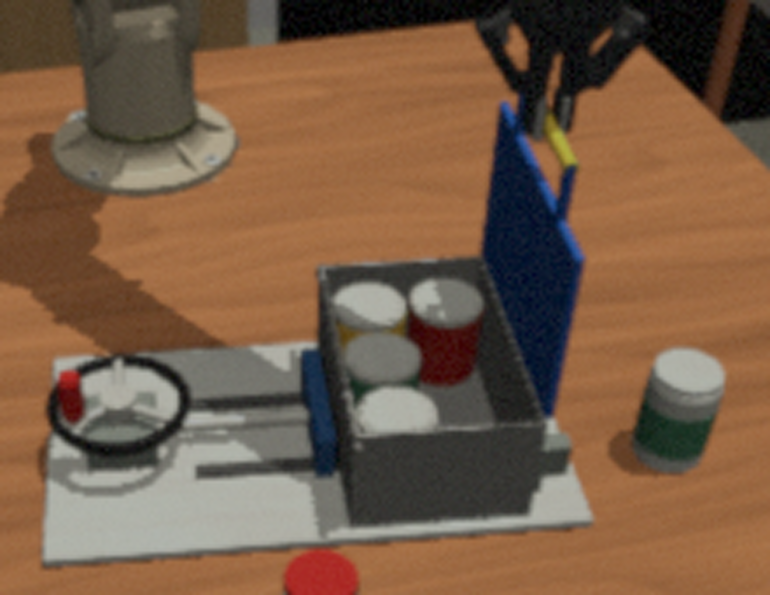

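View pics/w15.png

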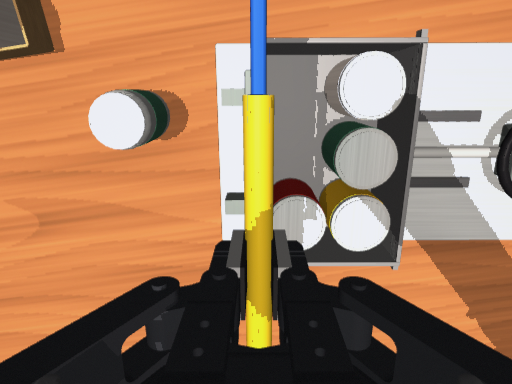

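```bash
python3 -c "
from h import *
m=cam('scene');a=np.radians(82);uy=np.array([np.cos(a),np.sin(a),0]);ux=np.array([np.sin(a),-np.cos(a),0])
O=np.array([*(AX+.165*uy[:2]),0])
z=lambda p:((proj(m,p)-[180,80])*3.5+1.2).round(1)
H=O+.190*uy+.003*ux+[0,0,.126]
for al in (87,90,93):
  t=np.radians(al); d=-np.cos(t)*uy+np.array([0,0,np.sin(t)]); n=np.sin(t)*uy+np.array([0,0,np.cos(t)])
  for nm,o in (('inner',-.004),('outer',.004)):
    print(al,nm,[ (s,z(H+s*.12*ux+d*.16+n*o),z(H+s*.12*ux+n*o)) for s in (1,-1)])
i=cv2.imread('pics/s15f.png')[100:205,310:355]; cv2.imwrite('pics/s16.png',cv2.resize(i,None,fx=5.6,fy=5.6,interpolation=2))
t0=cv2.cvtColor(cv2.imread('pics/scene0.png'),6).astype(np.float32);t1=cv2.cvtColor(cv2.imread('pics/s15f.png'),6).astype(np.float32)
for n,(x,y) in dict(jar=(272,255),flat=(148,214),tall=(374,197)).items():
  s=np.s_[y-28:y+28,x-26:x+26]; W=np.eye(2,3,dtype=np.float32); print(n,cv2.findTransformECC(t0[s],t1[s],W,cv2.MOTION_TRANSLATION)[1][:,2])
"
```

```text
87 inner [(1, array([566.4, 259.4]), array([546.4, 419.3])), (-1, array([491.2, 100.9]), array([481. , 250.8]))]
87 outer [(1, array([577.2, 258.3]), array([556.1, 418.2])), (-1, array([500.2, 100. ]), array([489.2, 249.9]))]
90 inner [(1, array([577.7, 258.3]), array([546.4, 419.1])), (-1, array([500.7,  99.9]), array([481. , 250.6]))]
90 outer [(1, array([588.5, 257.6]), array([556. , 418.4])), (-1, array([509.6,  99.5]), array([489.2, 250.1]))]
93 inner [(1, array([589. , 257.6]), array([546.5, 418.9])), (-1, array([510.1,  99.5]), array([481. , 250.4]))]
93 outer [(1, array([599.5, 257.4]), array([556. , 418.6])), (-1, array([518.9,  99.4]), array([489.1, 250.3]))]
jar [ 0.27945283 -0.05555574]
flat [-0.01954222  0.02713744]
tall [0.02137359 0.02887554]
```

View pics/s16.png

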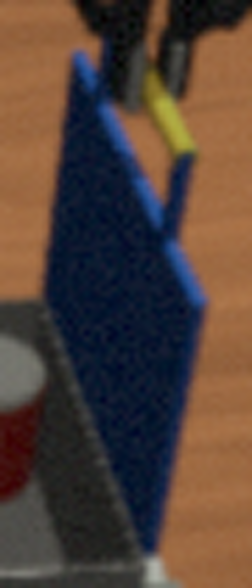

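```bash
python3 -c "
from h import *
a=cv2.imread('pics/scene0.png')[225:285,240:310];b=cv2.imread('pics/s15f.png')[225:285,240:310]
cv2.imwrite('pics/jar.png',cv2.resize(np.hstack([a,b]),None,fx=5,fy=5))
kn(); print(r.read_state()['qvel'].round(4))
"
```

```text
t 13.6 fx,fy mm 4.1 354.6 r 354.6 phi 89.3 z 0.319
F fix 6.6 -1.5 0.9 gap 0.01 j [-0.12  0.48 -0.51  1.09  0.23  1.62 -2.28] rot [[0.99, -0.142, 0.002], [-0.142, -0.99, 0.0], [0.002, -0.001, -1.0]]
[-0.0006  0.001  -0.0001  0.0003 -0.0007 -0.0014 -0.0002]
```

View pics/jar.png

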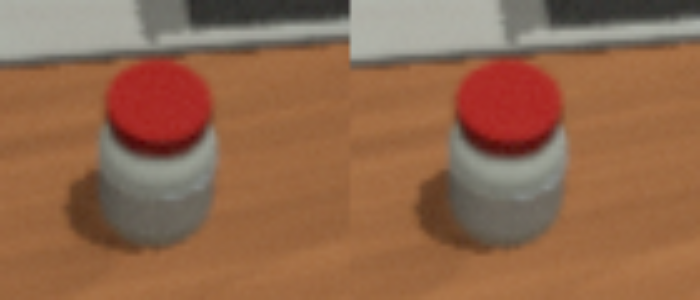

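View pics/t15.png

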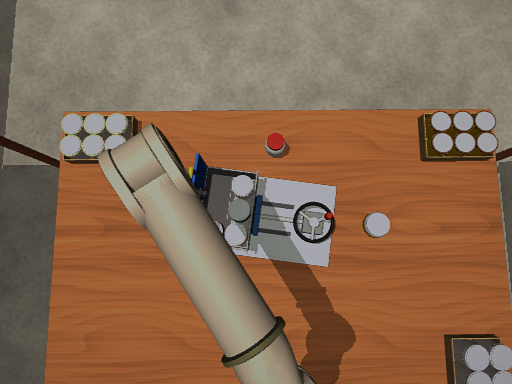

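```bash
python3 -c "
from plant import r
print(r.close_job())"
```

```text
the job is handed in; nothing more can be done
None
```

I wound the wheel with the lid shut until the tote was clamped against the fence. Then I gripped the lid's yellow bar, raised the lid to upright and held it there. I handed the job in at 13.6 s with the fingers still gripping the bar.

**Clamp**
- The wheel went hard at about 21 N on the knob, with the tote against the fence.
- When I released the knob, the wheel sprang back about 27° and stayed there. The wheel angle works out at about 11.9 rad, against the stated 12 for firmly clamped.
- The jaw's position measured from the picture came out 2–3 mm short of what that wheel angle implies. I put this down to the wrist camera still moving and did not measure it again.
- The tote's edges moved less than 0.1 pixel while the lid was lifted to about 74°. I did not test the clamp by pulling on the tote.

**Lid**
- The arm's position gives 89.9° and the scene picture about 89.7°, so call it upright within about half a degree.
- The arm is still, the grip is 40 N on the bar, and a sideways force of about 6 N remains along the hinge.
- The gripper read 4–7 mm higher than the lid's arc predicts. I took the lid angle from the horizontal position instead, which does not depend on that height.

**Cans and jar:** all are standing where they were. The image shift was under 0.05 pixel for the cans. It read 0.3 pixel for the jar, but its window also included the moved tote, and the jar looks unchanged.

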